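Feel for the release key of a bead case

TASK

Touch the orange end of the bead case's front rail with a fingertip, then slide the fingertip along the top of the rail, away from the orange end, until you feel the hidden notch, and press the key inside the notch all the way down so that the clear lid pops ajar and stays so. Do not touch or pry the lid itself, leave the cup, bowls, jar, tweezers and spoon alone, and finish clear of everything.

Things in the scene. Friction and masses are not known exactly. Their poses are not given: they have to be found in the camera images.
- case: Grey bead case, fixed to the table, 240 (x) by 430 (y) mm; origin centred on its underside, z up, x from the front rail to the lid's hinge. The front rail, 30 mm wide, flat top 55 mm high, runs along y over the whole front edge, centre line at x = -105 mm. Behind it a channel 45 mm wide (floor 12 mm high), then the lid over x -45 to 115 mm, 40 mm high when shut.
- rail_mid (a point): Middle of the rail's top, at y = 0 of the case, axes as the case's. The notch is hidden in the rail's same-grey sliding stretch (0.4 mm lower than the rest), its centre anywhere from y = -50 to +60 mm of this point, new each time, and stays put. It is 50 mm long along y and open to front and back; its floor is the grey key, its top 13 mm below the rail's top.
- orange_end: The orange block, 30 by 30 mm seen from above, that forms the -y end of the rail; origin at the centre of its top face, 55 mm above the table; axes as the case's: its +y points along the rail towards the notch.
- fixed_rail: The fixed grey stretch of rail next to the orange block, 100 mm long, 30 mm wide, flush with it; origin at the centre of its top face, 65 mm along +y from the orange block's origin; axes as the case's.
- key (a joint): Travel of the grey key (47 by 26 mm) that fills the notch's floor: 0 at rest to 0.010 m fully down against its stop. It takes about 5 to 8 N, moves straight down and stays where it is left; a linkage lifts the lid with it.
- lid (a joint): Opening angle of the clear plastic lid (158 by 426 by 3 mm, a 6 mm bead along its front edge) about its hinge at the back of the case: 0 shut, 0.28 rad with the key fully down; its front edge then stands about 80 mm above the table, 60 mm or more behind the rail's centre line. Not to be touched.
- paper_cup: White cup, 72 mm across the rim, 95 mm tall, standing beside the orange end's side of the case, origin under its foot. Loose; leave alone.
- bowl_a: Clear glass bowl, 110 mm across, 45 mm tall, on the +y side of the case, origin under its foot. Loose; leave alone.
- bowl_b: Small green glass bowl, 90 mm across, 40 mm tall, on the -y side of the case, origin under its foot. Loose; leave alone.
- bead_jar: Red jar with black cap, 50 mm across, 60 mm tall, on the +y side of the case, origin under its foot. Loose; leave alone.
- tweezers: Steel tweezers, 120 mm long, 6 mm high, lying flat in front of the case, origin under the middle. Loose; leave alone.
- spoon: Wooden spoon, 150 mm long, lying to the front and +y side of the case. Loose; leave alone.

How it is judged:
By the outcome, as a careful person would: the job done as asked, in the order asked, and still so for the second after the job is handed in, with the robot touching nothing.
It also fails if it takes over 64 s, if anything falls off the work surface, if the arm or the gripper's body presses on something with over 40 N, if the wrist force passes 120 N, or if a joint passes its speed limit or range.

ROBOT

A 6-joint arm with a two-finger parallel gripper is mounted at the origin on the work surface. World frame = base frame: x ahead of the robot, y to its left, z up, the work surface at z = 0. Lengths are in m, angles in rad, forces in N, time in s.
With the tool pointing down it reaches from about 0.325 to 0.9 m from the base axis. Payload 6.1 kg.
Tool frame: the origin (TCP) lies midway between the tips of the shut fingers; the grasp point (between the pads) lies 19 mm behind it; z points along the fingers, y is the line along which they close (so a half turn about z gives the same grasp; the last joint's range is limited). The gripper opens to 87 mm and grips with 3 to 60 N. Pads are 19 mm wide; open, the fingers measure 117 mm over their backs; the gripper's body (75 mm by 190 mm) begins 51 mm behind the grasp point.
Start: joints at [-1.359, 0.22, 1.526, -0, 1.395, -0.126], TCP at [0.207, -0.59, 0.223] pointing down, gripper open.
Joint ranges: [-2.98, 2.98], [-0.91, 2.08], [0.09, 2.57], [-1.24, 4.39], [0.2, 2.65], [-2.68, 2.68]. Speed limits (rad/s): [2.57, 2.57, 3.01, 3.14, 3.14, 3.14].

INTERFACE

Orientations are given as a 3x3 rotation matrix whose columns are the frame's x, y, z axes.
In Python, from rig import r gives the robot as it stands.
- The arm moves only by the tool drive_tool, never from a script. Its argument "commands" is a list that holds one entry, the list of rows, each a list of 5 numbers: the opening, from 0 (shut) to 1 (fully open), then the shift along the world's x, y, z in units of 25 mm (1.0 is 25 mm), then the turn about the world's z in units of 6 degrees (1.0 is 6 degrees). A call has 1 to 8 rows; each row shifts and turns the commanded pose from where the row before left it; what a row does not reach is not made up. A row lasts 1/12 s, in which the tool goes at most 41.7 mm and 7.16 degrees, less where a joint would pass 70% of its speed; a pose out of reach is approached as far as the arm can. A call is refused whole if a number of a shift passes 1 or a number of a turn 1, either way. A call with a gripper value outside its range is refused whole. The fingers move at their own pace and stop on an object; the grip force is fixed at half the most. Time passes only in rows, so rows that do not move let the fingers close. It gives the time, the measured TCP pose, the force, the opening and the grip force at its end, in the units of the state.
- r.get_state(): the state, without advancing time (a new reading comes with each control period).
- r.grab_frame(name): name is "scene" or "top" or "wrist"; returns a dict with "image" (420x560x3 uint8, red, green, blue), "z_map" (420x560 float32, m along the optical axis (not along the pixel's ray), 0 where there is no reading), "vertical_fov" (degrees; the focal length in pixels is half the picture's height over the tangent of half this angle, whatever the lens; pixels are square), "cx", "cy" (the principal point, pixels), "k1" (the pictures are not rectified: a ray, as slopes to the right and down, at radius r is drawn at 1 + k1 r^2 times it, then the intrinsics apply), "eye" and "orientation" of the camera in the world. Camera axes: x right, y down, z forward; pixel columns grow to the right and rows downward; lengths in m; the calibration is good to about 2 mm. A picture is of the moment at which its call begins.
- r.hand_in(): hands the job in; it is judged then, once.
The state is a dict: "time_s": time; "joint_pos": joint angles; "joint_velocities": joint speeds; "effort": joint torques, N m; "ee_pos": TCP position; "orientation": TCP orientation; "contact_force": force on the tool from outside, world axes, zero at the start; "ft_torque": the same for the moment, N m; "opening": finger opening in m; "gripper_force": force on a finger pad.
Only numpy, scipy, OpenCV 4.12 (cv2) and the standard library are available. Lean on these libraries where they do the work, as an engineer would, in place of code of your own. Each camera call takes 0.05 s, during which the arm holds its last target. There are 200 camera calls.

## Working session

There is one attempt and no reset: what is moved stays moved. The work goes in short steps, Python scripts to look and compute and a tool call to move; the robot and the scene stay as the last step left them, time stands still between calls to the robot, and variables do not carry over. Pictures are saved under pics/ and viewed, at most 10 in all, crops included, and the job is handed in when it is done.

Besides the shell and the picture viewer there is one more tool, called after "Call:" as name([rows], argument=value, ...), one row to a line, values as JSON. drive_tool: Moves the arm, as the interface text tells. Its arguments: {"type":"object","properties":{"commands":{"type":"array"}},"required":["commands"]}

```bash
mkdir -p pics; cat > h.py <<'E'
from rig import r
import numpy as np, cv2
def grab(n):
    f=r.grab_frame(n); cv2.imwrite(f'pics/{n}_{r.get_state()["time_s"]:.2f}.png',f["image"][:,:,::-1]); np.savez(f'{n}.npz',**f); return f
def px(n,u,v,z=None):
    f=np.load(n+'.npz'); fl=210/np.tan(np.radians(float(f['vertical_fov']))/2)
    d=np.array([(u-f['cx'])/fl,(v-f['cy'])/fl]); s=d.copy(); k=float(f['k1'])
    for _ in range(20): s=d/(1+k*(s@s))
    ray=f['orientation']@np.array([s[0],s[1],1]); e=f['eye']
    t=float(np.median(f['z_map'][int(v)-1:int(v)+2,int(u)-1:int(u)+2])) if z is None else (z-e[2])/ray[2]
    return e+t*ray
E
python3 - <<'E'
from h import *
for n in("top","scene"): f=grab(n); print(n,f['eye'],f['k1'])
s=r.get_state(); print(s)
E
ls pics
```

```text
top [0.42633779 0.01436695 0.93820525] 0.037330640705375125
scene [1.24844109 0.16289861 0.61801512] -0.06084902848860675
{'time_s': 0.1, 'joint_pos': array([-1.35911081e+00,  2.21174749e-01,  1.52747810e+00, -1.59406008e-06,
        1.39471334e+00, -1.26106701e-01]), 'joint_velocities': array([-0.00086968, -0.00104191, -0.00354768, -0.00058731,  0.00037547,
        0.00207253]), 'effort': array([ 1.07825806e-03, -4.95944273e+01, -3.88520765e+01,  7.00787036e-02,
        5.14834863e-02, -4.48562923e-05]), 'ee_pos': array([ 0.20700209, -0.58913466,  0.22153948]), 'orientation': array([[ 9.43488581e-01,  3.31404824e-01, -3.74166567e-04],
       [ 3.31404961e-01, -9.43487015e-01,  1.73360799e-03],
       [ 2.21504751e-04, -1.75964000e-03, -9.99998427e-01]]), 'contact_force': array([-0.30053202,  0.55650596, -0.2253161 ]), 'ft_torque': array([ 0.00606122,  0.02826972, -0.04599456]), 'gripper_force': 0.0, 'opening': 0.08664353957791317}
scene_0.10.png
top_0.05.png
```

View pics/top_0.05.png

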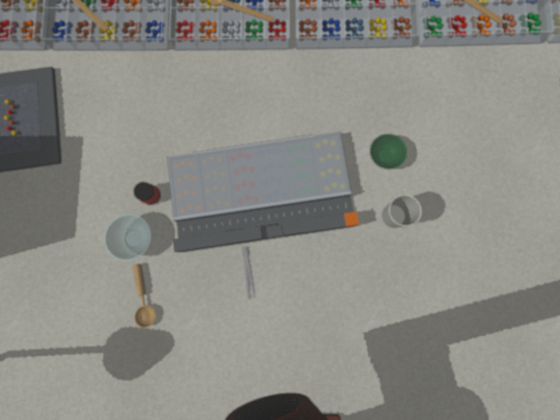

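View pics/scene_0.10.png

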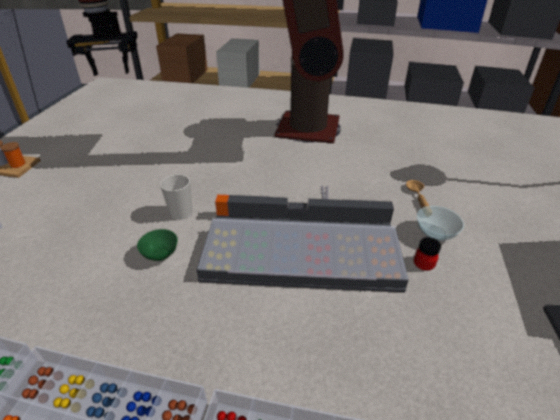

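The top view shows the orange block at about (351,219), and the rail's far end near (178,243). A dark gap that could be the notch is near (270,232). The cup is just right of the orange end at (405,210).

```bash
python3 - <<'E'
from h import *
f=np.load('top.npz'); im=f['image'].astype(int)
m=(im[...,0]>150)&(im[...,1]<130)&(im[...,2]<80); m[:150]=0; m[300:]=0
v,u=np.nonzero(m); print(len(u),u.mean(),v.mean(),u.min(),u.max(),v.min(),v.max())
O=px('top',u.mean(),v.mean(),.055); print('O',O, px('top',351,219))
for p in((178,240),(178,249),(176,242),(262,232),(280,232),(352,212),(354,225)): print(p,px('top',*p,.055).round(4),px('top',*p).round(4))
img=f['image'][190:260,165:375,::-1]; cv2.imwrite('pics/crop1.png',cv2.resize(img,None,fx=3.8,fy=3.8,interpolation=cv2.INTER_CUBIC))
# height points of the rail top
H,W=f['z_map'].shape
P=[(uu,vv,*px('top',uu,vv)) for vv in range(200,255) for uu in range(165,365)]
P=np.array(P); R=P[(P[:,4]>.049)&(P[:,4]<.062)]
for a in range(170,365,6):
    q=R[(R[:,0]>=a)&(R[:,0]<a+6)]
    if len(q): print(a,len(q),q[:,2:].mean(0).round(4))
E
```

```text
155 351.18709677419355 218.43225806451613 345 358 212 225
O [ 0.53756173 -0.1322457   0.055     ] [ 0.53636776 -0.13194046  0.05400856]
(178, 240) [0.489  0.2674 0.055 ] [0.489  0.2676 0.054 ]
(178, 249) [0.4683 0.2665 0.055 ] [0.4683 0.2664 0.0554]
(176, 242) [0.4844 0.2718 0.055 ] [0.4844 0.2717 0.0551]
(262, 232) [0.5067 0.0736 0.055 ] [0.5081 0.0746 0.0404]
(280, 232) [0.5066 0.032  0.055 ] [0.5078 0.0323 0.042 ]
(352, 212) [ 0.5525 -0.1346  0.055 ] [ 0.5524 -0.1344  0.056 ]
(354, 225) [ 0.5223 -0.1382  0.055 ] [ 0.5244 -0.1415  0.0359]
170 33 [0.4808 0.2759 0.0547]
176 80 [0.4802 0.2658 0.0548]
182 79 [0.4822 0.252  0.055 ]
188 79 [0.4845 0.2383 0.055 ]
194 79 [0.4863 0.2247 0.0546]
200 80 [0.4884 0.2109 0.055 ]
206 80 [0.4903 0.1971 0.0548]
212 79 [0.4923 0.1832 0.055 ]
218 80 [0.4944 0.1694 0.0544]
224 76 [0.4963 0.1557 0.0544]
230 76 [0.4981 0.1419 0.0544]
236 76 [0.5004 0.1281 0.0539]
242 75 [0.5025 0.1142 0.054 ]
248 76 [0.5043 0.1001 0.0539]
254 75 [0.5063 0.0863 0.0541]
260 11 [0.5035 0.0778 0.0543]
278 19 [0.5184 0.0259 0.0542]
284 76 [0.5163 0.0171 0.0543]
290 76 [0.5186 0.0032 0.0541]
296 77 [ 0.5207 -0.0108  0.0541]
302 78 [ 0.5227 -0.0246  0.0548]
308 80 [ 0.5246 -0.0384  0.0545]
314 80 [ 0.5265 -0.0523  0.0544]
320 80 [ 0.5287 -0.0661  0.055 ]
326 80 [ 0.5307 -0.08    0.0546]
332 80 [ 0.5326 -0.0939  0.0545]
338 81 [ 0.5347 -0.1079  0.0544]
344 80 [ 0.5367 -0.1216  0.0546]
350 78 [ 0.5386 -0.1354  0.0545]
356 31 [ 0.538  -0.1452  0.0539]
```

View pics/crop1.png

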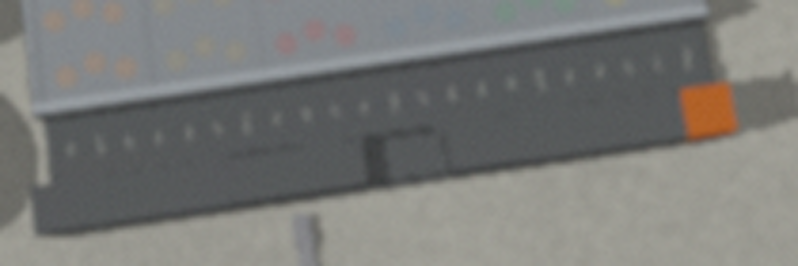

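Rail yaw is about 8.3° and its direction d ≈ (-0.144, 0.990). The orange centre is about (0.538, -0.132), and the notch centre should be near y ≈ 0.052. I'll shut the fingers, put the closing axis along the rail, and go above the orange end.

Call:
drive_tool([
  [[0, 0.55, 0.76, 0, -0.6], [0, 0.55, 0.76, 0, -0.6], [0, 0.55, 0.76, 0, -0.6], [0, 0.55, 0.76, 0, 0], [0, 0.55, 0.76, 0, 0], [0, 0.55, 0.76, 0, 0], [0, 0.55, 0.76, 0, 0], [0, 0.55, 0.76, 0, 0]],
])

```text
time_s: 0.77
ee_pos: [0.3175, -0.4364, 0.222]
orientation: [[0.989, 0.149, -0.0], [0.149, -0.989, 0.001], [-0.0, -0.001, -1.0]]
contact_force: [0.6, -0.4, 1.6]
opening: 0.0409
gripper_force: 0.0
```

Call:
drive_tool([
  [[0, 0.55, 0.76, 0, 0], [0, 0.55, 0.76, 0, 0], [0, 0.55, 0.76, 0, 0], [0, 0.55, 0.76, 0, 0], [0, 0.55, 0.76, 0, 0], [0, 0.55, 0.76, 0, 0], [0, 0.55, 0.76, 0, 0], [0, 0.55, 0.76, 0, 0]],
])

```text
time_s: 1.43
ee_pos: [0.4275, -0.2844, 0.2221]
orientation: [[0.989, 0.149, -0.001], [0.149, -0.989, 0.0], [-0.0, -0.001, -1.0]]
contact_force: [0.9, 0.2, 0.5]
opening: 0.0007
gripper_force: 0.0
```

Call:
drive_tool([
  [[0, 0.55, 0.76, 0, 0], [0, 0.55, 0.76, 0, 0], [0, 0.55, 0.76, 0, 0], [0, 0.55, 0.76, 0, 0], [0, 0.55, 0.76, 0, 0], [0, 0.55, 0.76, 0, 0], [0, 0, 0, 0, 0], [0, 0, 0, 0, 0]],
])

```text
time_s: 2.1
ee_pos: [0.5097, -0.1707, 0.222]
orientation: [[0.989, 0.151, -0.001], [0.151, -0.989, 0.0], [-0.001, -0.0, -1.0]]
contact_force: [-0.1, -1.1, -0.3]
opening: 0.0005
gripper_force: 0.0
```

Call:
drive_tool([
  [[0, 0.56, 0.77, 0, 0], [0, 0.56, 0.77, 0, 0], [0, 0, 0, -0.9, 0], [0, 0, 0, -0.9, 0], [0, 0, 0, -0.9, 0], [0, 0, 0, -0.9, 0], [0, 0, 0, -0.9, 0], [0, 0, 0, -0.6, 0]],
])

```text
time_s: 2.77
ee_pos: [0.5357, -0.1338, 0.0924]
orientation: [[0.989, 0.148, -0.003], [0.148, -0.989, 0.001], [-0.003, -0.001, -1.0]]
contact_force: [0.2, 0.1, -1.0]
opening: 0.0004
gripper_force: 0.0
```

```bash
python3 - <<'E'
from h import *
grab('wrist'); f=grab('top'); cv2.imwrite('pics/crop2.png',cv2.resize(f['image'][150:290,180:420,::-1],None,fx=3.3,fy=3.3)); print(r.get_state()['ee_pos'],r.get_state()['contact_force'])
E
cp pics/wrist_*.png pics/w1.png
```

```text
[ 0.53442267 -0.13314771  0.09151066] [ 0.07934605 -0.22345407 -0.50644589]
```

View pics/w1.png

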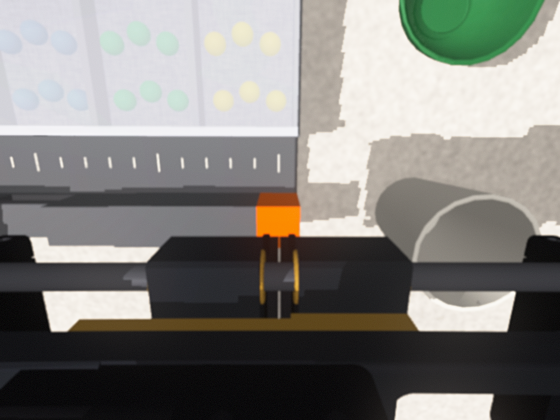

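The wrist view shows the shut tips centred over the orange block. Its back edge is at v≈194, u 257–299, and the cup is clear to the right. I'll check the block's centre from this view.

```bash
python3 - <<'E'
from h import *
for p in((257,195),(299,195),(278,195),(20,198),(20,244)): print(p,px('wrist',*p,.055).round(4))
E
```

```text
(257, 195) [ 0.5569 -0.1164  0.055 ]
(299, 195) [ 0.561  -0.1442  0.055 ]
(278, 195) [ 0.559  -0.1303  0.055 ]
(20, 198) [0.5315 0.0398 0.055 ]
(20, 244) [0.4978 0.0421 0.055 ]
```

Call:
drive_tool([
  [[0, 0.18, 0, -0.4, 0], [0, 0, 0, -0.4, 0], [0, 0, 0, -0.3, 0], [0, 0, 0, -0.1, 0], [0, 0, 0, 0, 0], [0, 0, 0, 0, 0]],
])

```text
time_s: 3.37
ee_pos: [0.5422, -0.1332, 0.0652]
orientation: [[0.989, 0.149, 0.0], [0.149, -0.989, -0.0], [0.0, 0.0, -1.0]]
contact_force: [-0.6, 0.9, 1.0]
opening: 0.0007
gripper_force: 0.0
```

Call:
drive_tool([
  [[0, 0, 0, -0.05, 0], [0, 0, 0, -0.05, 0], [0, 0, 0, 0, 0], [0, 0, 0, 0, 0]],
])

```text
time_s: 3.7
ee_pos: [0.5422, -0.1332, 0.0627]
orientation: [[0.989, 0.149, 0.0], [0.149, -0.989, -0.0], [0.0, 0.0, -1.0]]
contact_force: [0.4, 0.8, 0.7]
opening: 0.0001
gripper_force: 0.0
```

Call:
drive_tool([
  [[0, -0.08, 0.02, -0.12, 0], [0, 0, 0, -0.1, 0], [0, 0, 0, -0.04, 0], [0, 0, 0, -0.02, 0], [0, 0, 0, 0, 0], [0, 0, 0, 0, 0]],
])

```text
time_s: 4.2
ee_pos: [0.5402, -0.1327, 0.0555]
orientation: [[0.989, 0.149, 0.0], [0.149, -0.989, -0.0], [0.0, 0.0, -1.0]]
contact_force: [0.5, -1.0, 0.5]
opening: 0.0006
gripper_force: 0.0
```

Call:
drive_tool([
  [[0, 0, 0, -0.02, 0], [0, 0, 0, -0.02, 0], [0, 0, 0, 0, 0], [0, 0, 0, 0, 0]],
])

```text
time_s: 4.53
ee_pos: [0.5403, -0.1327, 0.0554]
orientation: [[0.989, 0.149, 0.0], [0.149, -0.989, -0.0], [0.0, 0.0, -1.0]]
contact_force: [-2.9, 1.6, 8.2]
opening: 0.0005
gripper_force: 3.5
```

Contact on the orange with about 8 N. Next, slide along the rail.

Call:
drive_tool([
  [[0, -0.03, 0.2, 0, 0], [0, -0.03, 0.2, 0, 0], [0, -0.03, 0.2, 0, 0], [0, -0.03, 0.2, 0, 0], [0, -0.03, 0.2, 0, 0], [0, -0.03, 0.2, 0, 0], [0, -0.03, 0.2, 0, 0], [0, -0.03, 0.2, 0, 0]],
])

```text
time_s: 5.2
ee_pos: [0.535, -0.0929, 0.0554]
orientation: [[0.989, 0.149, 0.002], [0.149, -0.989, -0.001], [0.002, 0.002, -1.0]]
contact_force: [0.4, -3.5, 5.4]
opening: 0.0005
gripper_force: 2.7
```

Call:
drive_tool([
  [[0, -0.03, 0.2, -0.02, 0], [0, -0.03, 0.2, 0, 0], [0, -0.03, 0.2, 0, 0], [0, -0.03, 0.2, 0, 0], [0, -0.03, 0.2, 0, 0], [0, -0.03, 0.2, 0, 0], [0, -0.03, 0.2, 0, 0], [0, -0.03, 0.2, 0, 0]],
])

```text
time_s: 5.87
ee_pos: [0.5295, -0.0532, 0.0554]
orientation: [[0.989, 0.149, 0.003], [0.149, -0.989, -0.002], [0.003, 0.003, -1.0]]
contact_force: [0.9, -4.7, 7.5]
opening: 0.0006
gripper_force: 3.7
```

Call:
drive_tool([
  [[0, -0.03, 0.2, 0, 0], [0, -0.03, 0.2, 0, 0], [0, -0.03, 0.2, 0, 0], [0, -0.03, 0.2, -0.02, 0], [0, -0.03, 0.2, 0, 0], [0, -0.03, 0.2, 0, 0], [0, -0.03, 0.2, 0, 0], [0, -0.03, 0.2, 0, 0]],
])

```text
time_s: 6.53
ee_pos: [0.5238, -0.0134, 0.0552]
orientation: [[0.989, 0.149, 0.004], [0.149, -0.989, -0.002], [0.003, 0.003, -1.0]]
contact_force: [1.3, -4.1, 5.6]
opening: 0.0003
gripper_force: 2.2
```

Call:
drive_tool([
  [[0, -0.03, 0.2, -0.02, 0], [0, -0.03, 0.2, 0, 0], [0, -0.03, 0.2, 0, 0], [0, -0.03, 0.2, 0, 0], [0, -0.03, 0.2, 0, 0], [0, -0.03, 0.2, 0, 0], [0, -0.02, 0.12, 0, 0], [0, -0.02, 0.12, 0, 0]],
])

```text
time_s: 7.2
ee_pos: [0.5184, 0.0226, 0.0548]
orientation: [[0.989, 0.149, 0.004], [0.149, -0.989, -0.002], [0.004, 0.003, -1.0]]
contact_force: [0.4, -6.3, 8.5]
opening: 0.0005
gripper_force: 4.6
```

Call:
drive_tool([
  [[0, -0.015, 0.1, 0, 0], [0, -0.015, 0.1, 0, 0], [0, -0.015, 0.1, 0, 0], [0, -0.015, 0.1, 0, 0], [0, 0, 0, 0, 0]],
])

```text
time_s: 7.62
ee_pos: [0.5166, 0.033, 0.0544]
orientation: [[0.989, 0.149, 0.003], [0.149, -0.989, -0.002], [0.003, 0.002, -1.0]]
contact_force: [0.4, -4.8, 7.7]
opening: 0.0005
gripper_force: 4.1
```

Call:
drive_tool([
  [[0, -0.015, 0.1, -0.01, 0], [0, -0.015, 0.1, 0, 0], [0, -0.015, 0.1, 0, 0], [0, 0, 0, 0, 0]],
])

```text
time_s: 7.95
ee_pos: [0.5129, 0.0418, 0.052]
orientation: [[0.989, 0.149, -0.002], [0.149, -0.989, 0.001], [-0.002, -0.001, -1.0]]
contact_force: [0.4, -0.4, 0.4]
opening: 0.0006
gripper_force: 0.0
```

Call:
drive_tool([
  [[0, -0.012, 0.08, 0, 0], [0, -0.012, 0.08, 0, 0], [0, 0, 0, 0, 0]],
])

```text
time_s: 8.2
ee_pos: [0.513, 0.0453, 0.0525]
orientation: [[0.989, 0.149, -0.001], [0.149, -0.989, 0.0], [-0.001, -0.0, -1.0]]
contact_force: [0.8, 0.4, 0.2]
opening: 0.0007
gripper_force: 0.0
```

Notch felt: the tip dropped at y≈0.041. Centre in the notch (y≈0.051) and go down to the key.

Call:
drive_tool([
  [[0, -0.02, 0.12, 0, 0], [0, -0.02, 0.11, 0, 0], [0, 0, 0, -0.12, 0], [0, 0, 0, -0.12, 0], [0, 0, 0, -0.08, 0], [0, 0, 0, 0, 0]],
])

```text
time_s: 8.7
ee_pos: [0.5118, 0.0505, 0.044]
orientation: [[0.989, 0.149, -0.001], [0.149, -0.989, 0.0], [-0.001, -0.0, -1.0]]
contact_force: [-0.1, 0.3, 0.1]
opening: 0.0004
gripper_force: 0.0
```

Call:
drive_tool([
  [[0, 0, 0, -0.08, 0], [0, 0, 0, -0.08, 0], [0, 0, 0, -0.08, 0], [0, 0, 0, -0.08, 0], [0, 0, 0, 0, 0], [0, 0, 0, 0, 0]],
])

```text
time_s: 9.2
ee_pos: [0.5125, 0.0505, 0.0369]
orientation: [[0.989, 0.149, 0.0], [0.149, -0.989, -0.0], [0.0, 0.0, -1.0]]
contact_force: [-0.3, 0.5, 1.9]
opening: -0.0
gripper_force: 0.8
```

Call:
drive_tool([
  [[0, 0, 0, -0.06, 0], [0, 0, 0, -0.06, 0], [0, 0, 0, -0.06, 0], [0, 0, 0, -0.04, 0], [0, 0, 0, 0, 0], [0, 0, 0, 0, 0]],
])

```text
time_s: 9.7
ee_pos: [0.5126, 0.0505, 0.0323]
orientation: [[0.989, 0.149, -0.0], [0.149, -0.989, -0.0], [-0.0, 0.0, -1.0]]
contact_force: [-4.9, -0.8, 11.1]
opening: 0.0003
gripper_force: 5.6
```

Call:
drive_tool([
  [[0, 0, 0, -0.04, 0], [0, 0, 0, -0.02, 0], [0, 0, 0, 0, 0], [0, 0, 0, 0, 0]],
])

```text
time_s: 10.03
ee_pos: [0.5127, 0.0505, 0.0322]
orientation: [[0.989, 0.149, -0.0], [0.149, -0.989, -0.0], [-0.0, 0.0, -1.0]]
contact_force: [-9.8, 0.2, 23.7]
opening: 0.0004
gripper_force: 11.7
```

The key is on its stop: 24 N with no further travel. Retreat straight up, then back towards the base.

Call:
drive_tool([
  [[0, 0, 0, 0.1, 0], [0, 0, 0, 0.3, 0], [0, 0, 0, 0.5, 0], [0, 0, 0, 0.7, 0], [0, 0, 0, 0.9, 0], [0, 0, 0, 0.9, 0], [0, 0, 0, 0.9, 0], [0, 0, 0, 0.9, 0]],
])

```text
time_s: 10.7
ee_pos: [0.5122, 0.0506, 0.1608]
orientation: [[0.989, 0.149, -0.0], [0.149, -0.989, 0.0], [-0.0, -0.0, -1.0]]
contact_force: [1.1, -0.8, 0.6]
opening: 0.0004
gripper_force: 0.0
```

Call:
drive_tool([
  [[0, -0.5, 0, 0.8, 0], [0, -0.7, 0, 0.5, 0], [0, -0.7, 0, 0, 0], [0, -0.5, 0, 0, 0], [0, -0.3, 0, 0, 0], [0, 0, 0, 0, 0], [0, 0, 0, 0, 0], [0, 0, 0, 0, 0]],
])

```text
time_s: 11.37
ee_pos: [0.4455, 0.0505, 0.1923]
orientation: [[0.989, 0.149, 0.0], [0.149, -0.989, -0.0], [0.0, 0.0, -1.0]]
contact_force: [-0.1, 0.9, -0.4]
opening: 0.0004
gripper_force: 0.0
```

```bash
python3 - <<'E'
from h import *
f=grab('scene'); s=r.get_state(); print(s['ee_pos'],s['contact_force'],s['time_s'])
cv2.imwrite('pics/s2.png',f['image'][:,:,::-1])
E
```

```text
[0.44547354 0.05055168 0.19225044] [ 0.43550875 -0.68670109  0.54453367] 11.4167
```

View pics/s2.png

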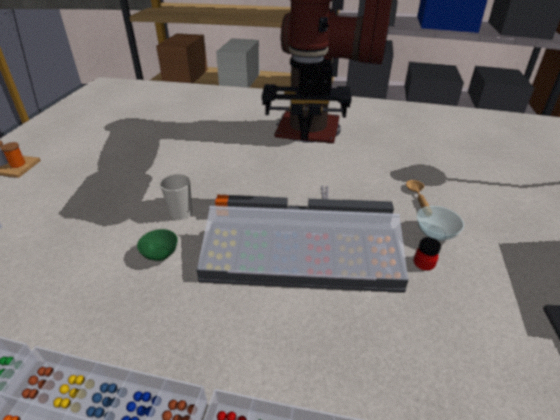

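The lid's front edge has risen to v≈207, so it is ajar and staying there. The other objects are unmoved and the arm is clear.

```bash
python3 -c "
from rig import r
print(r.hand_in())"
```

```text
the job is handed in; nothing more can be done
None
```

I touched the orange end, slid along the rail until the fingertip dropped into the notch at about y = 0.041 m, and pressed the key down to its stop. The lid is ajar, the arm is clear of everything, and the job was handed in at about 11.4 s.

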